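# Charge the bench hand pump until its red pin stands out

## Task

Charge the bench hand pump: first push its yellow vent lever all the way over to the far side (closed), then press the black plunger knob all the way down and let it spring right back up, stroke after stroke, until the red indicator pin has come fully out of the blue tower and the white band at its foot shows; leave the plunger up. Only push and press with the fingertips: do not touch the pin, do not grasp or lift anything, and leave the things standing round the pump where they are.

Things in the scene. Friction and masses are not known exactly. Their poses are not given: they have to be found in the camera images.
- pump: hand pump bolted to the bench. Origin: on the bench under the plunger's axis; x from its front to its back (away from the robot, turned by up to 0.35 rad either way), y to its left, z up. Grey base plate 155 x 230 x 12 mm (x -60..95, y -125..105). Aluminium barrel 62 mm across, 97 mm tall on the origin; blue indicator tower 44 x 42 mm, 85 mm tall, centred at y +65; dark lying reservoir along y at x +64, top at z 61 mm; vent lever at y -85. The pump cannot move.
- plunger_top (a point): centre of the flat top (40 mm across) of the black plunger knob (50 mm across, 18 mm thick), 135 mm above the bench when up, over the pump's origin; it moves with the plunger, straight down when pressed.
- plunger (a joint): plunger travel in m: 0 fully up, 0.0135 fully down. A spring returns it: about 5 N at the top, 9 N at the bottom, plus a little damping (25 N s/m), so it needs about 0.5 s to come back. A stroke must go nearly to the bottom (0.012 or more) to count surely and then be let up fully: it is the return stroke that raises the pin, about 7 mm each (the first one 4 to 12 mm).
- pin: the red indicator pin, 12 mm across, with a white band at its foot that comes into sight only when it is fully out. It stays where the pump has raised it; further strokes do no harm. Not to be touched. Its origin is not on the pin: see pin_tip.
- pin_tip (a point): centre of the red pin's top, at pump x 0, y +65 mm. Height above the bench: 90 to 93 mm at the start (5 to 8 mm above the tower), about 118 mm one stroke short of the end, about 125 mm when fully out, which takes four or five full strokes.
- vent (a joint): angle of the vent lever in rad: 0 leaning 0.5 rad to the pump's -x (open, starts between 0 and 0.2), 1.0 leaning 0.5 rad to the pump's +x (closed). Light friction, about 1 N at the ball; it stays where it is left.
- vent_tip (a point): centre of the yellow ball (26 mm across) at the end of the vent lever. The lever turns about a line along the pump's y axis, at pump x 0, y -85, z 34 mm; the ball's centre is 70 mm from that line. The lever rod is 10 mm thick; its dark block is 70 x 50 mm, up to z 37 mm.
- jar: round jar with a yellow lid, 62 mm across, 78 mm tall; loose bystander, origin at the centre of its underside, not to be moved.
- viscosity_cup: light grey cone-topped cup standing mouth down, 55 mm across, 63 mm tall; loose bystander, origin at the centre of its underside, not to be moved.
- tape_masking: roll of cream masking tape lying flat, 92 mm across, 26 mm high; loose bystander, origin at the centre of its underside, not to be moved.
- tin_quarter: small open tin with an orange band, 71 mm across, 66 mm tall; loose bystander, origin at the centre of its underside, not to be moved.
- dropper_1: ochre squeeze bottle with a white nozzle, 47 mm across, 147 mm tall; loose bystander, origin at the centre of its underside, not to be moved.
- tape_black: roll of black tape lying flat, 66 mm across, 19 mm high; loose bystander, origin at the centre of its underside, not to be moved.
- air_cap_1: small light grey metal spray-gun air cap, 27 mm across, 16 mm high; loose bystander, origin at the centre of its underside, not to be moved.

How it is judged:
By the outcome, as a careful person would: the job done as asked, in the order asked, and still so for the second after the job is handed in, with the robot touching nothing.
It also fails if it takes over 51 s, if anything falls off the work surface, if the arm or the gripper's body presses on something with over 40 N, if the wrist force passes 120 N, or if a joint passes its speed limit or range.

## Robot

A 6-joint arm with a two-finger parallel gripper is mounted at the origin on a cart in front of the work surface, level with it; the furniture and walls round the work are solid. World frame = base frame: x ahead of the robot, y to its left, z up, the work surface at z = 0. Lengths are in m, angles in rad, forces in N, time in s.
With the tool pointing down it reaches from about 0.325 to 0.775 m from the base axis. Payload 5.5 kg.
Tool frame: the origin (TCP) lies at the very end of the fingers, on their centre line; the grasp point (between the pads) lies 19 mm behind it; y points along the fingers, z is the direction in which the jaws open and shut, and the axes are right-handed (so a half turn about y gives the same grasp; the last joint's range is limited). The gripper opens to 88 mm and grips with 3 to 60 N. Pads are 20 mm wide; open, the fingers measure 115 mm over their backs; the gripper's body (75 mm by 178 mm) begins 61 mm behind the grasp point.
Start: joints at [-1.331, 0.091, 1.231, -0, 1.82, -0.057], TCP at [0.175, -0.574, 0.223] pointing down, gripper open.
Joint ranges: [-2.87, 2.87], [-0.86, 2.18], [0.17, 2.46], [-1.51, 4.65], [0.06, 2.69], [-2.65, 2.65]. Speed limits (rad/s): [2.57, 2.57, 3.01, 3.14, 3.14, 3.14].

## Interface

Orientations are given as a unit quaternion [x, y, z, w].
In Python, from bench import manip, optics gives the robot as it stands. The module is installed in compiled form; this text tells all that it offers.
- The arm moves only by the tool play_rows, never from a script. Its argument "motion" is one flat list of numbers, 5 for each row, row after row: the finger opening in m, from 0 to 0.0878, then the shift along the tool's x, y, z in m, then the turn about the tool's y in degrees. A call has 1 to 5 rows; each row is the pose to reach, as a shift and turn from the pose measured when the call began, along the tool's axes at that moment; what a row does not reach only later rows make up. A row lasts 1/10 s, in which the tool goes at most 50 mm and 8.59 degrees, less where a joint would pass 70% of its speed; a pose out of reach is approached as far as the arm can. A call with a gripper value outside its range is refused whole. The fingers move at their own pace and stop on an object; the grip force is fixed at half the most. Time passes only in rows, so rows that repeat a pose let the fingers close. It gives the time, the measured TCP pose, the force and the opening at its end, in the units of the state.
- manip.get_state(): the state, without advancing time (a new reading comes with each control period).
- optics.snapshot(name): name is "scene" or "top" or "wrist"; returns the picture (384x512x3 uint8, red, green, blue); there is no depth.
- optics.camera_model(name): a dict with "intrinsics" (3x3 intrinsics, pixels), "R" (3x3) and "t" (3): a world point X has camera coordinates R X + t. Camera axes: x right, y down, z forward; pixel columns grow to the right and rows downward; lengths in m; the calibration is good to about 2 mm. A picture is of the moment at which its call begins: read the wrist's pose just before it. camera_model takes no time and is no camera call; for the wrist camera it gives the pose at the moment of the call.
- manip.job_done(): hands the job in, once; it reports no verdict.
The state is a dict: "clock": time; "qpos": joint angles; "qvel": joint speeds; "effort": joint torques, N m; "position": TCP position; "orientation": TCP orientation; "force": force on the tool from outside, world axes, zero at the start; "ft_torque": the same for the moment, N m; "opening": opening from 0.0 (shut) to 1.0 (fully open).
Only numpy, scipy, OpenCV 4.12 (cv2) and the standard library are available. Lean on these libraries where they do the work, as an engineer would, in place of code of your own. Each camera call takes 0.05 s, during which the arm holds its last target.

## Working session

There is one attempt and no reset: what is moved stays moved. The work goes in short steps, Python scripts to look and compute and a tool call to move; the robot and the scene stay as the last step left them, time stands still between calls to the robot, and variables do not carry over. Pictures are saved under pics/ and viewed, and the job is handed in when it is done.

Besides the shell and the picture viewer there is one more tool, called after "Emit:" as name(argument=value, ...), one argument or row to a line, values as JSON. play_rows: Moves the arm, as the interface text tells. Its arguments: {"type":"object","properties":{"motion":{"type":"array"}},"required":["motion"]}

```bash
mkdir -p pics
python3 - <<'E'
from bench import manip, optics
import cv2
print(manip.get_state())
for n in ("scene","top"):
    im=optics.snapshot(n); cv2.imwrite(f"pics/{n}0.png",im[:,:,::-1])
    m=optics.camera_model(n); print(n,m)
E
```

```text
{'clock': 0.0, 'qpos': array([-1.33068924e+00,  9.18265202e-02,  1.23190338e+00, -1.48202141e-05,
        1.81982578e+00, -5.67033327e-02]), 'qvel': array([ 0.00039709, -0.00148723,  0.00032893,  0.0007925 , -0.00100958,
        0.00084094]), 'effort': array([-7.27294191e-04, -4.46441245e+01, -4.06454372e+01,  6.98382966e-02,
        2.91091570e-02, -1.57900554e-04]), 'position': array([ 0.17539916, -0.57345926,  0.22151639]), 'orientation': array([-0.10462085,  0.70002487, -0.69864356,  0.10448362]), 'force': array([ 0.14953634, -0.71541634, -0.39712411]), 'ft_torque': array([-0.01470675, -0.0075846 , -0.00461508]), 'opening': 1.004469138302037}
scene {'intrinsics': array([[488.36445376,   0.        , 254.15806788],
       [  0.        , 488.36445376, 189.19569879],
       [  0.        ,   0.        ,   1.        ]]), 'R': array([[ 0.54836433, -0.83613836,  0.01300815],
       [-0.48768884, -0.3323997 , -0.80726082],
       [ 0.67930564,  0.43632911, -0.59005148]]), 't': array([-0.22209133,  0.37034535,  1.26761685])}
top {'intrinsics': array([[354.58324323,   0.        , 255.43179546],
       [  0.        , 354.58324323, 189.82014987],
       [  0.        ,   0.        ,   1.        ]]), 'R': array([[-0.01024372, -0.99990606,  0.00910745],
       [-0.99081037,  0.00892124, -0.13496381],
       [ 0.13486988, -0.01040629, -0.99080867]]), 't': array([0.06302684, 0.56936157, 1.17062924])}
```

View pics/scene0.png

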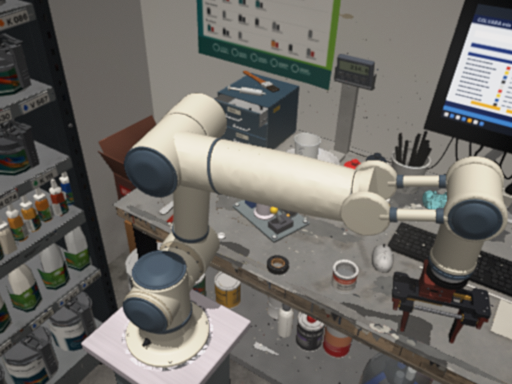

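View pics/top0.png

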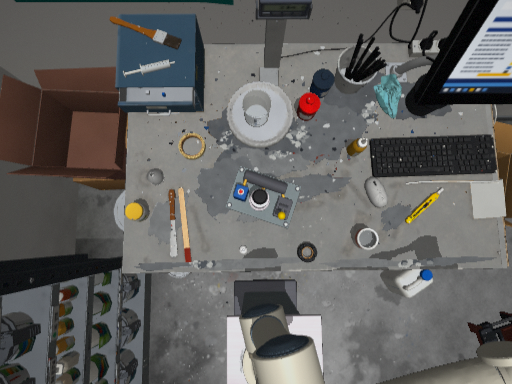

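The top view shows the pump around (262,197): the blue tower with red pin is at (241,192), the knob at (260,197) and the yellow ball at (282,215). In the scene view the arm hides the pump. I'll zoom in on the top view.

```bash
cat > h.py <<'E'
import numpy as np, cv2
from bench import manip, optics
def ray(m,u,v):
    d=m["R"].T@np.linalg.solve(m["intrinsics"],[u,v,1.]); c=-m["R"].T@m["t"]; return c,d
def atz(m,u,v,z):
    c,d=ray(m,u,v); return c+d*(z-c[2])/d[2]
def proj(m,X):
    p=m["intrinsics"]@(m["R"]@np.array(X)+m["t"]); return p[:2]/p[2]
def crop(im,x0,y0,x1,y1,s,fn):
    cv2.imwrite(fn,cv2.resize(im[y0:y1,x0:x1,::-1],None,fx=s,fy=s,interpolation=cv2.INTER_CUBIC))
def blob(im,lo,hi,box=None):
    h=cv2.cvtColor(im,cv2.COLOR_RGB2HSV); k=cv2.inRange(h,np.array(lo),np.array(hi))
    if box: 
        z=np.zeros_like(k); x0,y0,x1,y1=box; z[y0:y1,x0:x1]=k[y0:y1,x0:x1]; k=z
    n,l,s,c=cv2.connectedComponentsWithStats(k)
    return [(s[i,4],s[i,:4].tolist(),c[i].round(1).tolist()) for i in range(1,n) if s[i,4]>3]
E
python3 - <<'E'
from h import *
im=cv2.imread("pics/top0.png")[:,:,::-1]
crop(im,215,155,315,235,8,"pics/top0z.png")
print("yellow",blob(im,(20,120,100),(35,255,255),(215,155,315,235)))
print("red",blob(im,(0,130,80),(8,255,255),(215,155,315,235)),blob(im,(172,130,80),(180,255,255),(215,155,315,235)))
print("blue",blob(im,(100,130,50),(125,255,255),(215,155,315,235)))
print("black",blob(im,(0,0,0),(180,255,45),(215,155,315,235)))
E
```

```text
yellow [(np.int32(19), [243, 179, 4, 7], [244.6, 181.8]), (np.int32(7), [282, 194, 3, 3], [282.7, 195.1]), (np.int32(48), [278, 212, 8, 7], [281.2, 215.1])]
red [(np.int32(8), [239, 190, 4, 3], [240.5, 191.0])] []
blue [(np.int32(150), [233, 184, 16, 17], [240.6, 192.6])]
black [(np.int32(68), [253, 189, 14, 15], [259.2, 196.2])]
```

View pics/top0z.png

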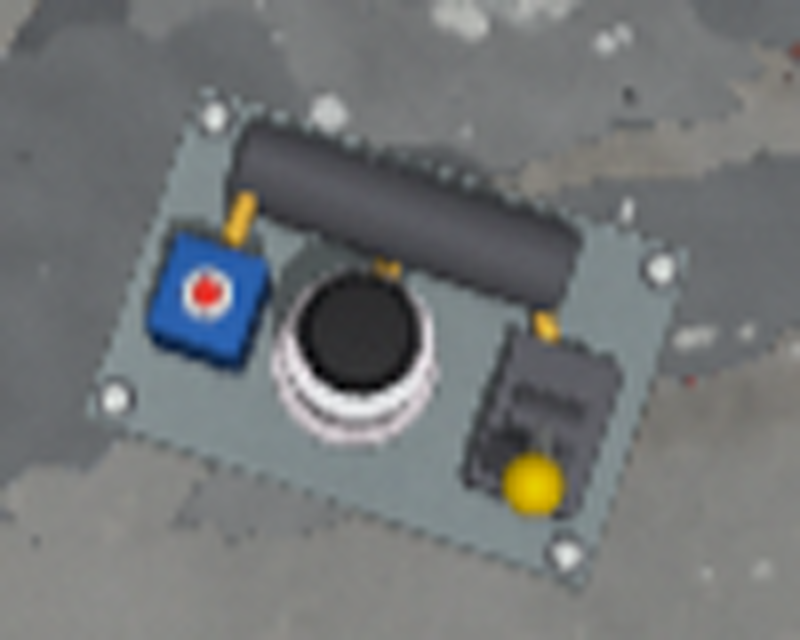

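The crop shows the knob at about (259.5,196), pin at (240.5,191) and ball at (281.3,215). The lever leans to the front (open).

Run:
```python
from h import *
m=optics.camera_model("top")
k=atz(m,259.4,196.1,.133); p=atz(m,240.5,191.0,.0915); b=atz(m,281.2,215.1,.098)
print(k,p,b, np.linalg.norm(k-p))
corn=[(112,398),(213,117),(660,268),(566,553)]
C=[atz(m,215+(x+.5)/8-.5,155+(y+.5)/8-.5,.014)for x,y in corn];print(np.array(C).round(4))
d=(C[0]-C[3])+(C[1]-C[2]); yaw=np.arctan2(-d[0],d[1]); print("yaw bolts",yaw)
d=p-k; print("yaw pin",np.arctan2(-d[0],d[1]))
R=np.array([[np.cos(yaw),-np.sin(yaw)],[np.sin(yaw),np.cos(yaw)]])
print("bolts ctr->origin",np.mean(C,0)[:2]-R@[.0175,-.01])
print("ball in pump",R.T@(b-k)[:2])
for n,px,r in (("blk",(307,252),0),("tin",(368,238),.066),("cap",(243,250),.016),("drop",(358,147),.1),("mask",(192,146),0.02),("cup",(155,176),.06)):
    print(n,atz(m,*px,r).round(3))
s=manip.get_state(); from scipy.spatial.transform import Rotation as Ro
print(Ro.from_quat(s["orientation"]).as_matrix().round(3))
```

```text
[0.5370872  0.04630948 0.133     ] [0.55926333 0.10674926 0.0915    ] [ 0.47916501 -0.023721    0.098     ] 0.07659633194315987
[[ 0.5235  0.1507  0.014 ]
 [ 0.6467  0.1065  0.014 ]
 [ 0.5781 -0.0878  0.014 ]
 [ 0.4549 -0.0442  0.014 ]]
yaw bolts -0.33894920487552144
yaw pin -0.3516617769105226
bolts ctr->origin [0.53762251 0.04652816]
ball in pump [-0.03134181 -0.08530497]
blk [ 0.358 -0.118  0.   ]
tin [ 0.403 -0.31   0.066]
cap [0.367 0.102 0.016]
drop [ 0.701 -0.281  0.1  ]
mask [0.73  0.279 0.02 ]
cup [0.617 0.394 0.06 ]
[[-0.956 -0.     0.292]
 [-0.292  0.002 -0.956]
 [-0.    -1.    -0.002]]
```

```bash
cat >> h.py <<'E'
from scipy.spatial.transform import Rotation as Ro
O=np.array([.5373,.0464]); YAW=-.345
PR=np.array([[np.cos(YAW),-np.sin(YAW)],[np.sin(YAW),np.cos(YAW)]])
def plan(px,py,z):
    s=manip.get_state(); M=Ro.from_quat(s["orientation"]).as_matrix()
    T=np.r_[O+PR@[px,py],z]; d=M.T@(T-s["position"])
    want=YAW-np.pi/2  # tool x along pump -y
    cur=np.arctan2(M[1,0],M[0,0]); t=-(want-cur); t=(t+np.pi)%(2*np.pi)-np.pi
    q=PR.T@(s["position"][:2]-O)
    print("t",round(s["clock"],2),"pump pos",q.round(4),round(s["position"][2],4),"F",(s["force"]).round(2),"open",round(s["opening"],3))
    print("shift mm",(d*1000).round(1),"turn deg",round(np.degrees(t),1),"toolY",M[:,1].round(3))
E
python3 -c "
from h import *
plan(-.08,-.0853,.2215)"
```

```text
t 0.1 pump pos [-0.1309 -0.7058] 0.2216 F [ 0.2  -0.48 -0.34] open 0.999
shift mm [-412.2    1.  -466.5] turn deg -53.2 toolY [-0.     0.002 -1.   ]
```

Emit:
play_rows(
  motion=[0,-0.033,0,-0.037,-8.5,0,-0.067,0,-0.074,-17,0,-0.1,0,-0.111,-25.5,0,-0.133,0,-0.148,-34,0,-0.167,0,-0.185,-42.5],
)

```text
clock: 0.6
position: [0.2812, -0.3461, 0.2214]
orientation: [-0.352, 0.614, -0.612, 0.353]
force: [1.2, -0.2, 0.2]
opening: 0.587
```

```bash
python3 -c "
from h import *
plan(-.08,-.0853,.2)"
```

```text
t 0.6 pump pos [-0.1083 -0.456 ] 0.2214 F [ 1.21 -0.17  0.22] open 0.587
shift mm [-369.7   22.1  -39.1] turn deg -10.4 toolY [-0.001  0.002 -1.   ]
```

Emit:
play_rows(
  motion=[0,-0.048,0,-0.005,-5,0,-0.096,0,-0.01,-10.4,0,-0.144,0,-0.015,-10.4,0,-0.192,0,-0.02,-10.4,0,-0.24,0,-0.026,-10.4],
)

```text
clock: 1.1
position: [0.3795, -0.1236, 0.2216]
orientation: [-0.406, 0.579, -0.578, 0.407]
force: [0.9, 0.2, 0.5]
opening: 0.133
```

```bash
python3 -c "
from h import *
plan(-.08,-.0853,.15)"
```

```text
t 1.1 pump pos [-0.091  -0.2134] 0.2216 F [0.94 0.2  0.51] open 0.133
shift mm [-127.9   71.9   11. ] turn deg -0.0 toolY [-0.     0.002 -1.   ]
```

Emit:
play_rows(
  motion=[0,-0.043,0,0.004,0,0,-0.086,0.02,0.008,0,0,-0.128,0.05,0.011,0,0,-0.128,0.072,0.011,0,0,-0.128,0.072,0.011,0],
)

```text
clock: 1.6
position: [0.4314, -0.0054, 0.1457]
orientation: [-0.409, 0.58, -0.576, 0.406]
force: [-0.0, -0.2, 0.1]
opening: 0.007
```

Run:
```python
from h import *
plan(-.075,-.0853,.088)
for n in ("scene","wrist","top"):
    im=optics.snapshot(n)
    if n=="wrist": cv2.imwrite("pics/w1.png",im[:,:,::-1])
    elif n=="top": crop(im,205,145,325,235,6,"pics/t1.png")
    else: crop(im,200,150,360,270,5,"pics/s1.png")
```

```text
t 1.6 pump pos [-0.0821 -0.0846] 0.1457 F [-0.02 -0.16  0.07] open 0.007
shift mm [ 0.7 57.7  7.6] turn deg 0.1 toolY [-0.008  0.003 -1.   ]
```

View pics/w1.png

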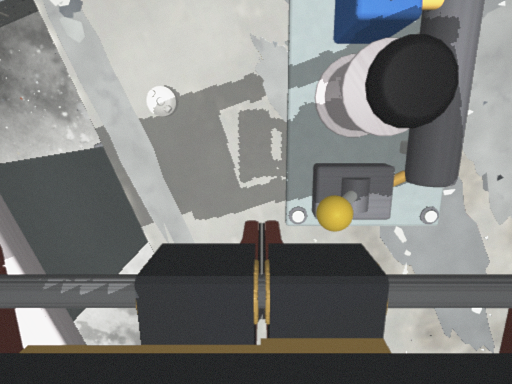

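View pics/s1.png

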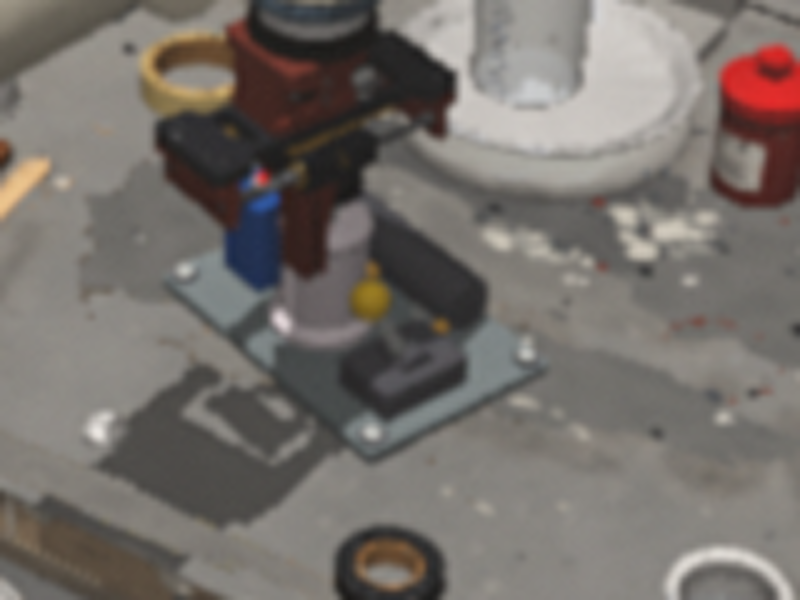

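View pics/t1.png

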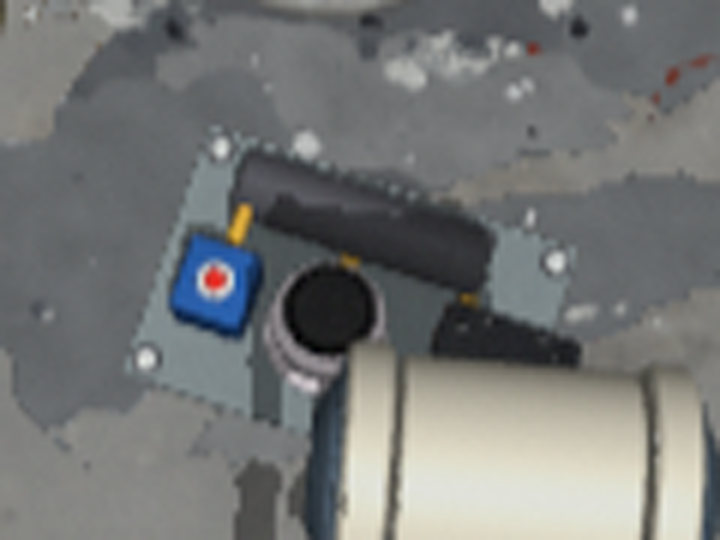

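The wrist view shows the ball at (335,213), right (pump +x) of the closed fingertips at (262,225). In the scene view the ball is clear of the fingers. Next I lower the fingers and push in +x.

Emit:
play_rows(
  motion=[0,0,0.03,0,0,0,0,0.058,0,0,0,0,0.058,0.007,0,0,0,0.058,0.02,0,0,0,0.058,0.03,0],
)

```text
clock: 2.25
position: [0.4632, -0.0184, 0.0958]
orientation: [0.405, -0.579, 0.579, -0.407]
force: [-3.7, 1.0, 4.3]
opening: 0.003
```

Run:
```python
from h import *
m=optics.camera_model("scene")
print(proj(m,np.r_[O+PR@[-.0305,-.085],.097]))
plan(.0,-.0853,.088)
```

```text
[273.92240369 210.23831093]
t 2.25 pump pos [-0.0478 -0.0861] 0.0958 F [-3.67  1.    4.29] open 0.003
shift mm [-0.9  8.  47.8] turn deg -0.2 toolY [ 0.004  0.002 -1.   ]
```

Run:
```python
from h import *
plan(.0,-.0853,.088)
for n in ("scene","wrist"):
    im=optics.snapshot(n)
    if n=="wrist": cv2.imwrite("pics/w2.png",im[:,:,::-1])
    else: crop(im,200,150,360,270,5,"pics/s2.png")
plan(.0,-.0853,.088)
```

```text
t 2.25 pump pos [-0.0478 -0.0861] 0.0958 F [-3.67  1.    4.29] open 0.003
shift mm [-0.9  8.  47.8] turn deg -0.2 toolY [ 0.004  0.002 -1.   ]
t 2.35 pump pos [-0.0476 -0.086 ] 0.0952 F [-0.62  0.24 -0.27] open 0.005
shift mm [-0.8  7.3 47.6] turn deg -0.2 toolY [ 0.004  0.001 -1.   ]
```

View pics/w2.png

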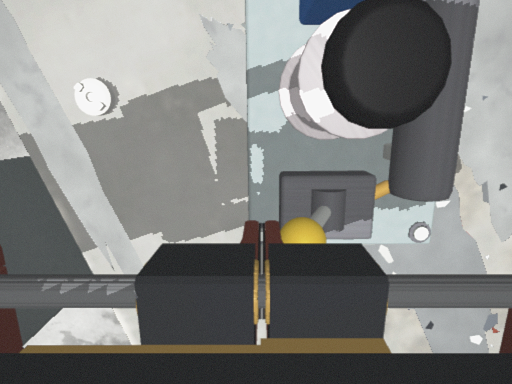

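View pics/s2.png

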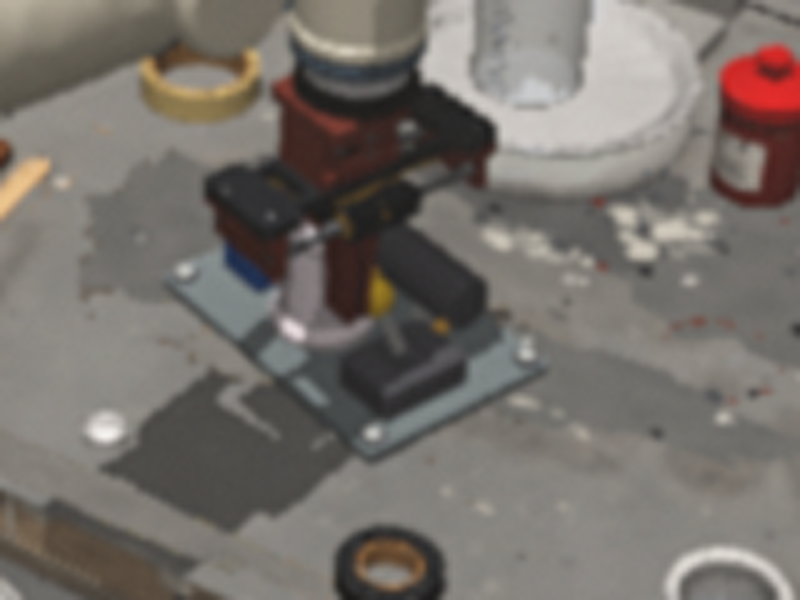

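The fingers stand just in front of the ball and touch its front side. The tip is slightly below the ball's centre, and the ball has moved a little. I'll correct the height and keep pushing.

Emit:
play_rows(
  motion=[0,-0.001,0.006,0.005,0,0,-0.001,0.007,0.015,0,0,-0.001,0.007,0.025,0,0,-0.001,0.007,0.035,0,0,-0.001,0.007,0.045,0],
)

```text
clock: 2.85
position: [0.507, -0.0331, 0.0882]
orientation: [0.405, -0.579, 0.579, -0.407]
force: [0.0, 0.1, -1.0]
opening: 0.005
```

Run:
```python
from h import *
plan(.01,-.0853,.088)
```

```text
t 2.85 pump pos [-0.0017 -0.0851] 0.0882 F [ 0.01  0.14 -0.98] open 0.005
shift mm [ 0.2  0.2 11.7] turn deg -0.2 toolY [ 0.003  0.001 -1.   ]
```

Emit:
play_rows(
  motion=[0,0,0,0.003,0,0,0,0,0.006,0,0,0,0,0.009,0],
)

```text
clock: 3.15
position: [0.5153, -0.0362, 0.0878]
orientation: [0.405, -0.579, 0.579, -0.407]
force: [-2.0, -0.0, -0.2]
opening: 0.005
```

Run:
```python
from h import *
plan(.01,-.0853,.088)
for n in ("scene","wrist"):
    im=optics.snapshot(n)
    if n=="wrist": cv2.imwrite("pics/w3.png",im[:,:,::-1])
    else: crop(im,200,150,360,270,5,"pics/s3.png")
plan(.01,-.0853,.088)
```

```text
t 3.15 pump pos [ 0.0073 -0.0852] 0.0878 F [-2.02 -0.03 -0.23] open 0.005
shift mm [ 0.1 -0.2  2.7] turn deg -0.2 toolY [ 0.002  0.002 -1.   ]
t 3.25 pump pos [ 0.0075 -0.0852] 0.088 F [-0.67 -0.55 -0.16] open 0.006
shift mm [0.1 0.1 2.5] turn deg -0.2 toolY [ 0.003  0.001 -1.   ]
```

View pics/w3.png

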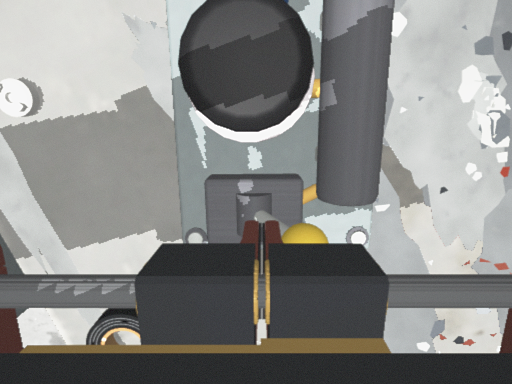

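View pics/s3.png

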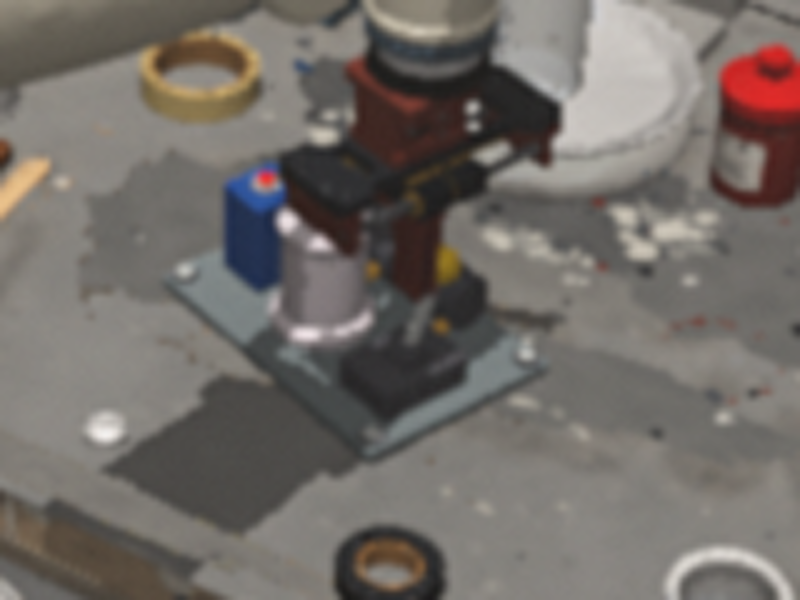

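The lever now leans far over to the back, with no stop force yet. I'll creep forward until it meets the stop.

Emit:
play_rows(
  motion=[0,0,0,0.002,0,0,0,0,0.004,0,0,0,0,0.004,0],
)

```text
clock: 3.55
position: [0.5195, -0.0377, 0.0881]
orientation: [0.405, -0.579, 0.579, -0.407]
force: [0.5, -0.1, 0.1]
opening: 0.01
```

Emit:
play_rows(
  motion=[0,0,0,0.002,0,0,0,0,0.002,0],
)

```text
clock: 3.75
position: [0.5215, -0.0385, 0.0882]
orientation: [0.405, -0.579, 0.579, -0.407]
force: [0.1, -0.1, -0.3]
opening: 0.007
```

Emit:
play_rows(
  motion=[0,0,0,0.002,0,0,0,0,0.002,0],
)

```text
clock: 3.95
position: [0.5218, -0.0386, 0.088]
orientation: [-0.406, 0.58, -0.578, 0.406]
force: [-7.2, 1.6, 2.9]
opening: 0.005
```

Emit:
play_rows(
  motion=[0,0,0,0.002,0,0,0,0,0.002,0],
)

```text
clock: 4.15
position: [0.5219, -0.0386, 0.0881]
orientation: [-0.407, 0.581, -0.577, 0.405]
force: [-9.8, 2.6, 3.7]
opening: 0.006
```

Run:
```python
from h import *
plan(.01,-.0853,.088)
im=optics.snapshot("scene"); crop(im,250,170,330,230,10,"pics/s4.png")
m=optics.camera_model("scene")
for a in (.8,.9,1.0):
    print(a,proj(m,np.r_[O+PR@[.07*np.sin(a-.5),-.085],.034+.07*np.cos(a-.5)]))
print(blob(im,(18,120,60),(35,255,255),(250,170,330,230)))
```

```text
t 4.15 pump pos [ 0.0142 -0.0852] 0.0881 F [-9.82  2.62  3.7 ] open 0.006
shift mm [ 0.1  0.1 -4.2] turn deg -0.1 toolY [-0.005  0.004 -1.   ]
0.8 [286.53717717 203.34955619]
0.9 [288.08087962 203.20007116]
1.0 [289.5389749  203.24180874]
[(np.int32(29), [289, 199, 4, 8], [290.4, 202.6]), (np.int32(5), [274, 203, 2, 3], [274.4, 203.8]), (np.int32(4), [287, 214, 3, 2], [288.0, 214.5])]
```

View pics/s4.png

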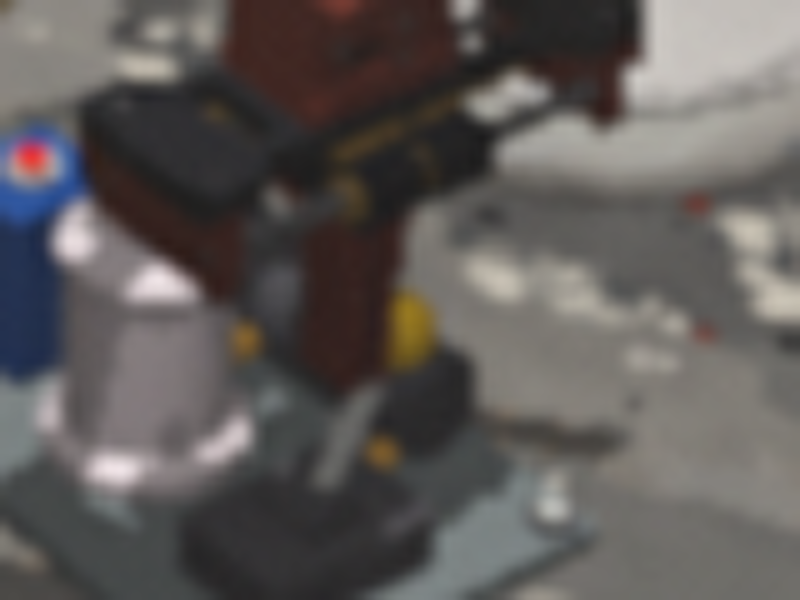

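The push stopped at about 10 N with the lever against its stop. I'll back off, rise and look.

Emit:
play_rows(
  motion=[0,0,0,-0.01,0,0,0,0,-0.022,0,0,0,-0.04,-0.03,0,0,0,-0.08,-0.03,0,0,0,-0.082,-0.03,0],
)

```text
clock: 4.7
position: [0.4963, -0.0288, 0.1771]
orientation: [0.404, -0.578, 0.579, -0.408]
force: [0.6, 0.7, 1.2]
opening: 0.003
```

Run:
```python
from h import *
plan(.0,0,.155)
m=optics.camera_model("wrist");im=optics.snapshot("wrist"); cv2.imwrite("pics/w5.png",im[:,:,::-1])
ms=optics.camera_model("scene");ims=optics.snapshot("scene"); crop(ims,230,150,330,225,8,"pics/s5.png")
for a in (.8,.9,1.0):
    X=np.r_[O+PR@[.07*np.sin(a-.5),-.085],.034+.07*np.cos(a-.5)]
    print(a,proj(m,X),proj(ms,X))
print(blob(ims,(18,120,60),(35,255,255),(250,170,330,230)),blob(im,(18,120,60),(35,255,255)))
```

```text
t 4.7 pump pos [-0.0132 -0.0847] 0.1771 F [0.56 0.71 1.23] open 0.003
shift mm [-84.6  22.5  12.9] turn deg -0.1 toolY [ 0.006  0.002 -1.   ]
0.8 [305.06426665 204.91173744] [286.53717717 203.34955619]
0.9 [312.8203706 204.0873345] [288.08087962 203.20007116]
1.0 [319.94671918 203.07414237] [289.5389749  203.24180874]
[(np.int32(49), [286, 199, 8, 8], [289.3, 202.5]), (np.int32(4), [274, 203, 2, 3], [274.2, 204.0]), (np.int32(4), [287, 214, 3, 2], [288.0, 214.5])] [(np.int32(269), [311, 9, 28, 14], [323.7, 16.2]), (np.int32(33), [321, 92, 3, 13], [322.2, 98.7]), (np.int32(93), [312, 168, 10, 13], [316.1, 173.9]), (np.int32(755), [306, 188, 31, 31], [321.3, 202.7]), (np.int32(234), [254, 260, 5, 64], [255.5, 291.6]), (np.int32(246), [265, 260, 5, 64], [267.2, 292.1]), (np.int32(388), [484, 309, 24, 26], [496.1, 318.0]), (np.int32(3428), [20, 338, 370, 15], [233.9, 347.2])]
```

View pics/w5.png

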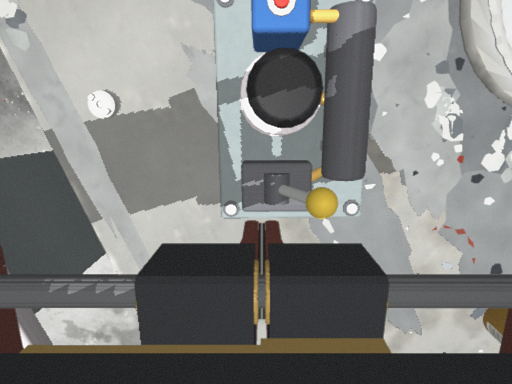

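View pics/s5.png

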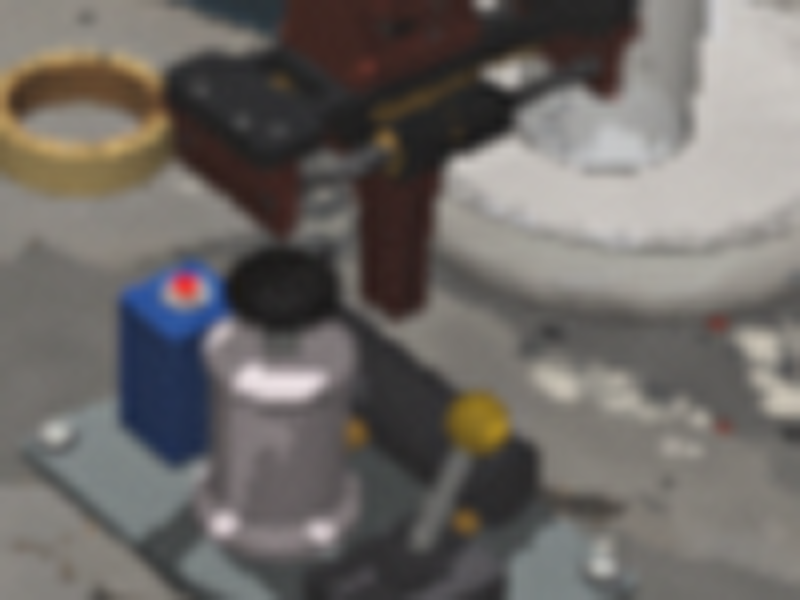

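The vent is closed: the ball is at (321,203) in the wrist view and (289.3,202.5) in the scene view, against predictions for 1.0 rad of (320,203) and (289.5,203.2). Next I move over the knob.

Emit:
play_rows(
  motion=[0,-0.042,0,0.006,0,0,-0.085,0.01,0.013,0,0,-0.085,0.022,0.013,0,0,-0.085,0.022,0.013,0],
)

```text
clock: 5.2
position: [0.5343, 0.0473, 0.1458]
orientation: [-0.408, 0.581, -0.576, 0.405]
force: [-0.4, -0.3, -0.2]
opening: 0.007
```

Run:
```python
from h import *
plan(.0,0,.1215)
ims=optics.snapshot("scene"); crop(ims,230,150,330,225,8,"pics/s6.png")
plan(.0,0,.1215)
```

```text
t 5.2 pump pos [-0.0031 -0.0002] 0.1458 F [-0.44 -0.27 -0.17] open 0.007
shift mm [-0.2 24.3  3.3] turn deg -0.0 toolY [-0.008  0.003 -1.   ]
t 5.25 pump pos [-0.0026 -0.0007] 0.1473 F [ 0.71 -0.16  0.38] open 0.006
shift mm [-0.7 25.8  2.8] turn deg -0.1 toolY [-0.006  0.002 -1.   ]
```

View pics/s6.png

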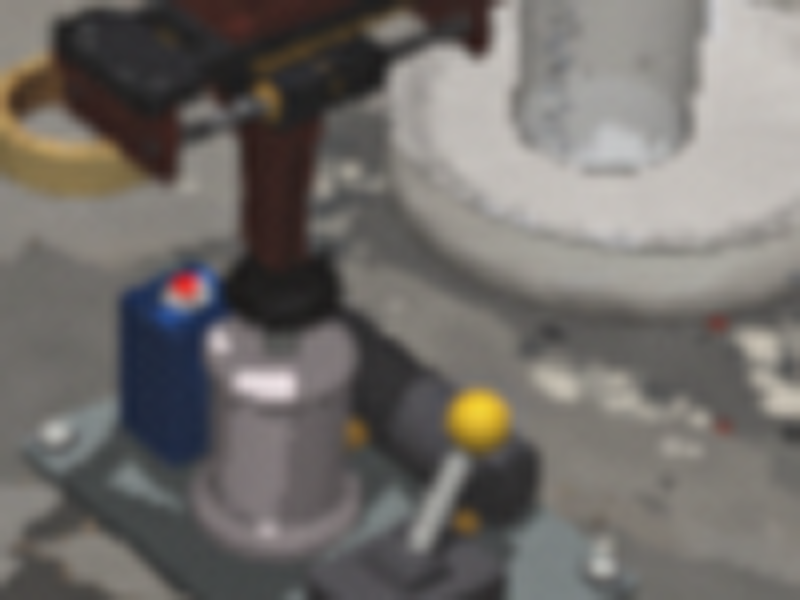

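The fingertips are centred over the knob. First press.

Emit:
play_rows(
  motion=[0,0,0.01,0.003,0,0,0,0.018,0.003,0,0,0,0.024,0.003,0,0,0,0.027,0.003,0,0,0,0.028,0.003,0],
)

```text
clock: 5.75
position: [0.5378, 0.0445, 0.1218]
orientation: [-0.406, 0.58, -0.578, 0.406]
force: [-3.8, -0.2, 14.7]
opening: 0.005
```

Emit:
play_rows(
  motion=[0,0,0.002,0,0,0,0,0.003,0,0],
)

```text
clock: 5.95
position: [0.5379, 0.0444, 0.1217]
orientation: [-0.405, 0.58, -0.578, 0.406]
force: [-7.4, 2.2, 17.0]
opening: 0.005
```

Bottomed at z 0.1217 with 17 N. Now release fully.

Emit:
play_rows(
  motion=[0,0,-0.012,0,0,0,0,-0.025,0,0,0,0,-0.025,0,0,0,0,-0.025,0,0,0,0,-0.025,0,0],
)

```text
clock: 6.45
position: [0.5375, 0.0441, 0.1457]
orientation: [-0.405, 0.581, -0.578, 0.406]
force: [-0.2, 0.7, 0.4]
opening: 0.005
```

Emit:
play_rows(
  motion=[0,0,0,0,0,0,0,0,0,0,0,0,0,0,0],
)

```text
clock: 6.75
position: [0.5374, 0.0441, 0.1452]
orientation: [-0.405, 0.581, -0.578, 0.406]
force: [0.4, -0.0, -0.4]
opening: 0.006
```

```bash
cat > chk.py <<'E'
import sys
from h import *
plan(.0,0,.1215)
ms=optics.camera_model("scene");ims=optics.snapshot("scene"); crop(ims,230,150,330,225,8,f"pics/{sys.argv[1]}.png")
print(blob(ims,(0,150,120),(8,255,255),(235,165,265,200)))
for z in (.092,.099,.106,.118,.125): print(z,proj(ms,np.r_[O+PR@[0,.065],z]).round(1))
E
python3 chk.py s7
```

```text
t 6.75 pump pos [ 0.0008 -0.0021] 0.1452 F [ 0.4  -0.04 -0.42] open 0.006
shift mm [-2.1 23.7 -0.8] turn deg -0.3 toolY [-0.002  0.004 -1.   ]
[(np.int32(4), [252, 184, 2, 2], [252.5, 184.5])]
0.092 [252.9 185.5]
0.099 [252.9 183.8]
0.106 [253.  182.1]
0.118 [253.  179.1]
0.125 [253.  177.4]
```

View pics/s7.png

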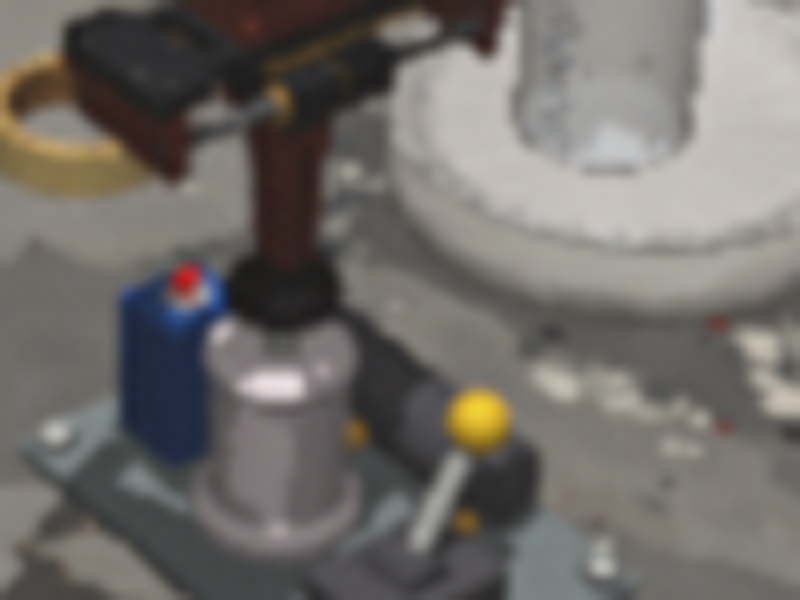

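The pin's top moved up by about 1 px, to (253.5,184.5), so the pump works. Stroke 2.

Emit:
play_rows(
  motion=[0,-0.002,0.01,0,0,0,-0.002,0.018,0,0,0,-0.002,0.024,0,0,0,-0.002,0.027,0,0,0,-0.002,0.027,0,0],
)

```text
clock: 7.3
position: [0.539, 0.0462, 0.1217]
orientation: [-0.404, 0.58, -0.579, 0.407]
force: [-4.1, -1.7, 15.3]
opening: 0.007
```

Emit:
play_rows(
  motion=[0,0,0.002,0,0,0,0,0.002,0,0],
)

```text
clock: 7.5
position: [0.539, 0.0462, 0.1218]
orientation: [0.403, -0.579, 0.579, -0.408]
force: [-5.1, -0.9, 13.3]
opening: 0.006
```

Emit:
play_rows(
  motion=[0,0,-0.012,0,0,0,0,-0.025,0,0,0,0,-0.025,0,0,0,0,-0.025,0,0,0,0,-0.025,0,0],
)

```text
clock: 8.0
position: [0.5386, 0.0462, 0.1458]
orientation: [-0.404, 0.58, -0.579, 0.407]
force: [-1.2, 0.3, 0.5]
opening: 0.004
```

Emit:
play_rows(
  motion=[0,0,0,0,0,0,0,0,0,0,0,0,0,0,0],
)

```text
clock: 8.3
position: [0.5384, 0.0461, 0.1453]
orientation: [-0.404, 0.58, -0.579, 0.407]
force: [1.3, 0.1, -0.0]
opening: 0.004
```

```bash
python3 chk.py s8
```

```text
t 8.3 pump pos [0.0011 0.0001] 0.1453 F [ 1.26  0.13 -0.01] open 0.004
shift mm [ 0.2 23.8 -1.2] turn deg -0.2 toolY [ 0.003  0.003 -1.   ]
[(np.int32(9), [252, 182, 3, 4], [252.7, 183.3])]
0.092 [252.9 185.5]
0.099 [252.9 183.8]
0.106 [253.  182.1]
0.118 [253.  179.1]
0.125 [253.  177.4]
```

View pics/s8.png

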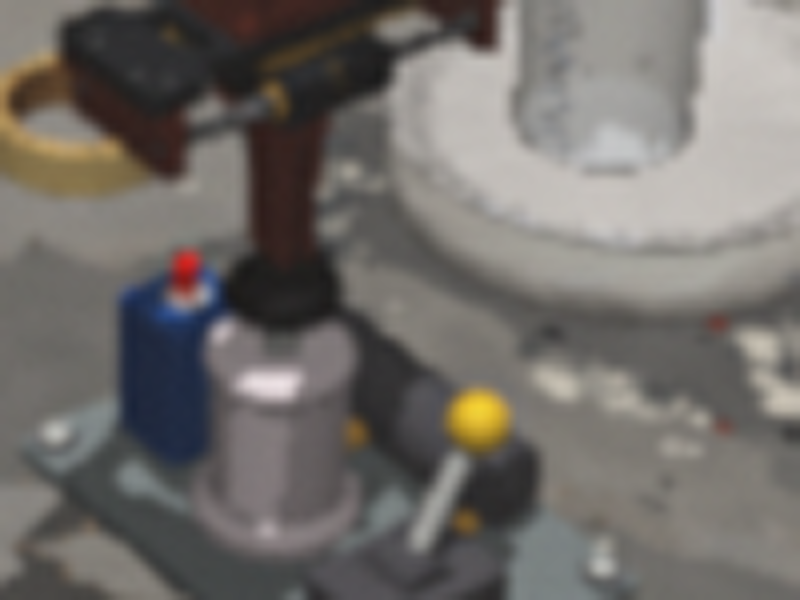

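The pin has risen further, with its top near (253.3,182). Strokes 3 and 4.

Emit:
play_rows(
  motion=[0,0,0.01,-0.001,0,0,0,0.018,-0.001,0,0,0,0.024,-0.001,0,0,0,0.027,-0.001,0,0,0,0.027,-0.001,0],
)

```text
clock: 8.85
position: [0.5383, 0.0465, 0.1218]
orientation: [0.403, -0.579, 0.58, -0.408]
force: [-4.4, -0.5, 16.4]
opening: 0.006
```

Emit:
play_rows(
  motion=[0,0,0.002,0,0,0,0,0.002,0,0],
)

```text
clock: 9.05
position: [0.5383, 0.0466, 0.1218]
orientation: [0.402, -0.578, 0.58, -0.409]
force: [-4.4, 0.2, 11.9]
opening: 0.01
```

Emit:
play_rows(
  motion=[0,0,-0.012,0,0,0,0,-0.025,0,0,0,0,-0.025,0,0,0,0,-0.025,0,0,0,0,-0.025,0,0],
)

```text
clock: 9.55
position: [0.5377, 0.0464, 0.1458]
orientation: [0.403, -0.579, 0.58, -0.408]
force: [-0.1, -0.8, 0.0]
opening: -0.001
```

Emit:
play_rows(
  motion=[0,0,0,0,0,0,0,0,0,0,0,0,0,0,0],
)

```text
clock: 9.85
position: [0.5375, 0.0465, 0.1453]
orientation: [0.403, -0.579, 0.58, -0.408]
force: [-1.1, -0.1, -0.1]
opening: 0.004
```

```bash
python3 chk.py s9
```

```text
t 9.85 pump pos [0.0002 0.0002] 0.1453 F [-1.1  -0.12 -0.06] open 0.004
shift mm [ 0.3 23.8 -0.3] turn deg -0.2 toolY [ 0.006  0.003 -1.   ]
[(np.int32(13), [252, 180, 3, 6], [252.6, 182.4])]
0.092 [252.9 185.5]
0.099 [252.9 183.8]
0.106 [253.  182.1]
0.118 [253.  179.1]
0.125 [253.  177.4]
```

Emit:
play_rows(
  motion=[0,0,0.01,-0.001,0,0,0,0.018,-0.001,0,0,0,0.024,-0.001,0,0,0,0.027,-0.001,0,0,0,0.027,-0.001,0],
)

```text
clock: 10.4
position: [0.5375, 0.0469, 0.1217]
orientation: [0.402, -0.578, 0.581, -0.409]
force: [-4.5, 0.7, 15.7]
opening: 0.0
```

Emit:
play_rows(
  motion=[0,0,0.002,0,0,0,0,0.002,0,0],
)

```text
clock: 10.6
position: [0.5375, 0.0468, 0.1218]
orientation: [0.401, -0.577, 0.581, -0.41]
force: [-4.3, -0.4, 12.8]
opening: 0.007
```

Emit:
play_rows(
  motion=[0,0,-0.012,0,0,0,0,-0.025,0,0,0,0,-0.025,0,0,0,0,-0.025,0,0,0,0,-0.025,0,0],
)

```text
clock: 11.1
position: [0.5369, 0.0468, 0.1458]
orientation: [0.402, -0.578, 0.581, -0.409]
force: [0.6, 0.1, -0.5]
opening: 0.009
```

Emit:
play_rows(
  motion=[0,0,0,0,0,0,0,0,0,0,0,0,0,0,0],
)

```text
clock: 11.4
position: [0.5367, 0.0467, 0.1453]
orientation: [0.402, -0.578, 0.58, -0.409]
force: [0.1, -0.1, 0.0]
opening: 0.01
```

```bash
python3 chk.py s10
```

```text
t 11.4 pump pos [-0.0007  0.0001] 0.1453 F [ 0.14 -0.14  0.01] open 0.01
shift mm [ 0.3 23.8  0.5] turn deg -0.2 toolY [ 0.01   0.003 -1.   ]
[(np.int32(16), [252, 178, 3, 8], [252.6, 181.6])]
0.092 [252.9 185.5]
0.099 [252.9 183.8]
0.106 [253.  182.1]
0.118 [253.  179.1]
0.125 [253.  177.4]
```

View pics/s10.png

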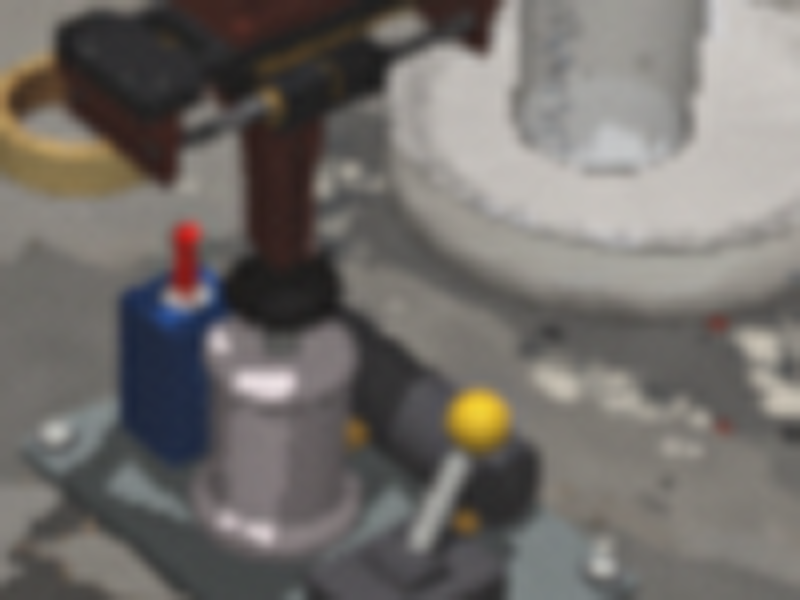

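The pin top is at about (253.3,178.7), roughly z 0.119, and no band shows yet. Stroke 5.

Emit:
play_rows(
  motion=[0,0,0.01,0.001,0,0,0,0.018,0.001,0,0,0,0.024,0.001,0,0,0,0.027,0.001,0,0,0,0.027,0.001,0],
)

```text
clock: 11.95
position: [0.5387, 0.0465, 0.1217]
orientation: [0.401, -0.577, 0.581, -0.41]
force: [-4.7, -0.4, 16.2]
opening: 0.001
```

Emit:
play_rows(
  motion=[0,0,0.002,0,0,0,0,0.002,0,0],
)

```text
clock: 12.15
position: [0.5388, 0.0464, 0.1218]
orientation: [0.4, -0.577, 0.582, -0.411]
force: [-5.7, 0.6, 12.7]
opening: 0.008
```

Emit:
play_rows(
  motion=[0,0,-0.012,0,0,0,0,-0.025,0,0,0,0,-0.025,0,0,0,0,-0.025,0,0,0,0,-0.025,0,0],
)

```text
clock: 12.65
position: [0.538, 0.0463, 0.1458]
orientation: [0.401, -0.577, 0.581, -0.41]
force: [-0.3, -0.8, 0.1]
opening: 0.003
```

Emit:
play_rows(
  motion=[0,0,0,0,0,0,0,0,0,0,0,0,0,0,0],
)

```text
clock: 12.95
position: [0.5379, 0.0464, 0.1453]
orientation: [0.401, -0.577, 0.581, -0.41]
force: [0.5, -0.4, -0.3]
opening: 0.004
```

```bash
python3 chk.py s11
```

```text
t 12.95 pump pos [0.0005 0.0002] 0.1453 F [ 0.52 -0.41 -0.27] open 0.004
shift mm [ 0.3 23.8 -0.8] turn deg -0.2 toolY [ 0.014  0.003 -1.   ]
[(np.int32(18), [252, 177, 3, 8], [252.7, 180.2])]
0.092 [252.9 185.5]
0.099 [252.9 183.8]
0.106 [253.  182.1]
0.118 [253.  179.1]
0.125 [253.  177.4]
```

View pics/s11.png

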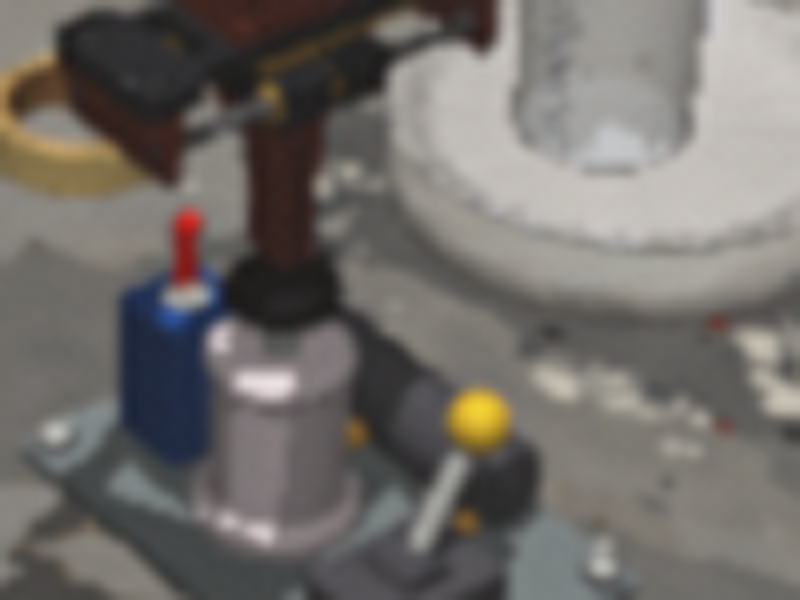

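The pin's red top has risen to (253,177), about z 0.125, and its red foot has moved up from the white ring, so the band shows. Extra strokes do no harm, so I'll do a sixth to confirm the pin no longer moves.

Emit:
play_rows(
  motion=[0,0,0.01,-0.001,0,0,0,0.018,-0.001,0,0,0,0.024,-0.001,0,0,0,0.027,-0.001,0,0,0,0.027,-0.001,0],
)

```text
clock: 13.5
position: [0.5379, 0.0467, 0.1217]
orientation: [0.4, -0.576, 0.582, -0.411]
force: [-4.7, 0.8, 17.5]
opening: 0.003
```

Emit:
play_rows(
  motion=[0,0,0.002,0,0,0,0,0.002,0,0],
)

```text
clock: 13.7
position: [0.5379, 0.0467, 0.1218]
orientation: [0.399, -0.576, 0.582, -0.412]
force: [-5.0, 0.2, 13.4]
opening: 0.007
```

Emit:
play_rows(
  motion=[0,0,-0.012,0,0,0,0,-0.025,0,0,0,0,-0.045,0,0,0,0,-0.07,0,0,0,0,-0.07,0,0],
)

```text
clock: 14.2
position: [0.5378, 0.0466, 0.1957]
orientation: [0.398, -0.575, 0.584, -0.414]
force: [0.3, 0.0, 0.1]
opening: 0.008
```

Emit:
play_rows(
  motion=[0,0,-0.03,0,0,0,0,-0.06,0,0,0,0,-0.06,0,0,0,0,-0.06,0,0],
)

```text
clock: 14.6
position: [0.5364, 0.0465, 0.255]
orientation: [0.398, -0.575, 0.583, -0.413]
force: [0.2, -0.0, -0.6]
opening: 0.01
```

```bash
python3 chk.py s12
python3 - <<'E'
from h import *
im=optics.snapshot("wrist"); cv2.imwrite("pics/w12.png",im[:,:,::-1])
im=optics.snapshot("top"); cv2.imwrite("pics/t12.png",im[:,:,::-1])
E
```

```text
t 14.6 pump pos [-0.0009 -0.0002] 0.255 F [ 0.15 -0.   -0.6 ] open 0.01
shift mm [  1.3 133.5  -2.2] turn deg -0.2 toolY [ 0.025  0.003 -1.   ]
[(np.int32(4), [252, 177, 2, 2], [252.5, 177.5])]
0.092 [252.9 185.5]
0.099 [252.9 183.8]
0.106 [253.  182.1]
0.118 [253.  179.1]
0.125 [253.  177.4]
```

View pics/s12.png

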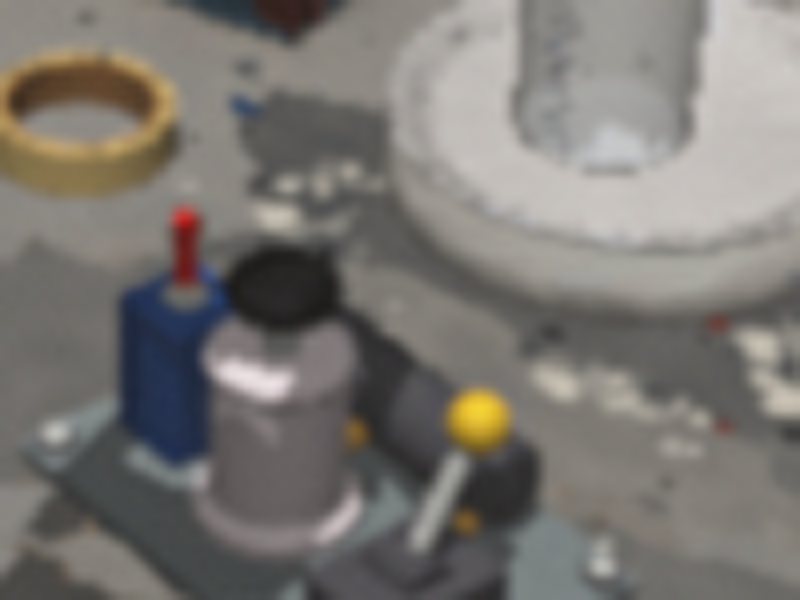

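View pics/w12.png

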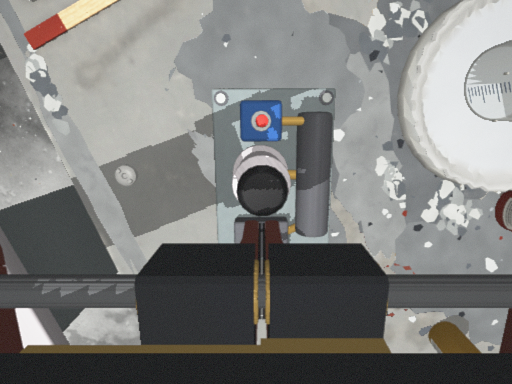

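View pics/t12.png

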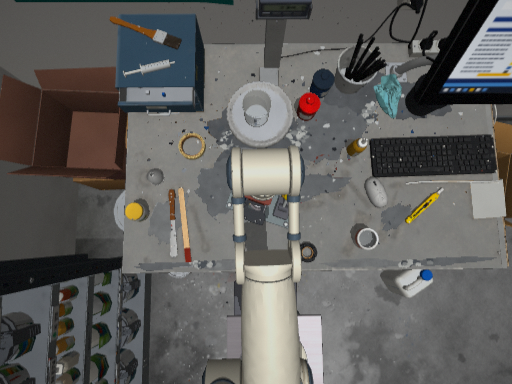

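The pin top stayed at row 177 after the extra stroke, with the white/grey band at its foot. The plunger is up, the lever is still over, and the bystanders haven't moved. Handing in.

```bash
python3 -c "
from bench import manip
s=manip.get_state();print(s['clock'],s['force']);print(manip.job_done())"
```

```text
14.75 [ 0.92730416  0.38782339 -0.33426089]
the job is handed in; nothing more can be done
None
```

The pump is charged and the job is handed in at 14.75 s, inside the 51 s limit.

- **Vent lever:** I pushed it over with the closed fingertips until it met its stop, at about 10 N. Afterwards the ball was within about 1.5 px of the predicted closed position (1.0 rad) in both the wrist and scene views.
- **Plunger:** I made six full strokes. Each bottomed at z ≈ 0.1218 m (about 13 mm of travel) with 12–17 N and was then let right up. The plunger is up now, with the tool at z ≈ 0.255 m and touching nothing.
- **Pin:** Its top reached about 125 mm after the fifth stroke and the sixth did not move it, so it is fully out. A pale band shows at its foot, but at this resolution it covers only about a pixel or two, next to the tower's own white ring. The height and the unchanged sixth stroke are therefore the firmer evidence.
- **Bystanders:** In the final top view they are all where they were at the start. The loose air cap was hidden under the arm in that view, but I saw it upright and in place in the last wrist picture, and the arm never went near it.

The sideways force at the stroke bottoms was about 5 N, with the tool tilting slightly (about 1.4° by the end). No check failed.

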